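Scrape the sorting stand clear and set out the sample jars

ROBOT

A 6-joint arm with a two-finger parallel gripper is mounted at the origin on the work surface. World frame = base frame: x ahead of the robot, y to its left, z up, the work surface at z = 0. Lengths are in m, angles in rad, forces in N, time in s.
With the tool pointing down it reaches from about 0.3 to 0.825 m from the base axis. Payload 5.4 kg.
Tool frame: the origin (TCP) lies at the very end of the fingers, on their centre line; the grasp point (between the pads) lies 19 mm behind it; z points along the fingers, y is the line along which they close (so a half turn about z gives the same grasp; the last joint's range is limited). The gripper opens to 92 mm and grips with 3 to 60 N. Pads are 20 mm wide; open, the fingers measure 128 mm over their backs; the gripper's body (75 mm by 189 mm) begins 69 mm behind the grasp point.
Start: joints at [1.034, 0.158, 1.597, -0, 1.386, -0.21], TCP at [0.185, 0.545, 0.215] pointing down, gripper open.
Joint ranges: [-2.91, 2.91], [-0.94, 2.29], [0.18, 2.7], [-1.29, 4.43], [0.17, 2.64], [-3, 3]. Speed limits (rad/s): [2.57, 2.57, 3.14, 3.14, 3.14, 3.14].

INTERFACE

Orientations are given as a unit quaternion [w, x, y, z].
In Python, from bench import * gives the robot as it stands. Calls block until the motion is done:
- reach(position, orientation): joint-space move of the TCP to a pose.
- movel(position, rot=None, speed=0.15, stop_force=None): straight line of the TCP; rot=None keeps the orientation; speed is the mean speed in m/s. With stop_force (N) it stops when the force on the tool has changed by that much, and returns True; else False.
- goto_joints(angles): joint-space move.
- command_gripper(opening, grasp_force=None): finger opening in m; grasp_force is the grip in N (None keeps the last); returns when the fingers have stopped.
- pause(seconds).
- inverse_kinematics(position, orientation): joint angles nearest the present ones, or None.
- read_camera(name): name is "scene" or "top" or "wrist"; returns a dict with "color" (420x560x3 uint8, red, green, blue), "fx", "fy", "cx", "cy" (pixels), "world_to_cam" (4x4, takes a point from world to camera coordinates); the wrist camera has in their place "tool_from_camera" (4x4, takes a point from camera to tool coordinates, whose origin is the TCP and whose axes are the flange's). Camera axes: x right, y up, looking along -z (the intrinsics and any distortion apply to the point x, -y, -z); pixel columns grow to the right and rows downward; lengths in m; the calibration is good to about 2 mm. A picture is of the moment at which its call begins: read the wrist's pose just before it. There is no depth.
A pose or a line that the arm cannot do raises PlanningError and nothing moves.
- sign_off(): hands the job in; it is judged then, once.
Readings, each from a call of its own:
- read_time_s(): time.
- read_joint_positions(): joint angles.
- read_qvel(): joint speeds.
- read_tau(): joint torques, N m.
- read_tcp_pos(): TCP position.
- read_tool_rot(): TCP orientation.
- read_ft_force(): force on the tool from outside, world axes, zero at the start.
- read_ft_torque(): the same for the moment, N m.
- read_opening(): finger opening in m.
- read_grasp_force(): force on a finger pad.
Only numpy, scipy, OpenCV 4.12 (cv2) and the standard library are available. Lean on these libraries where they do the work, as an engineer would, in place of code of your own. Each camera call takes 0.05 s, during which the arm holds its last target. There are 200 camera calls.

TASK

Take the orange scraper and wipe all the shell chips off the grey stand through its open end into the steel tray, never touching the chips with the fingers; then stand every sample jar upright in the row on the cleared stand, each squarely on the ring of its lid's colour. Leave the scraper standing squarely along the middle of its cork mat, rubber face down, and do not disturb the bowl, the bottle or the mug.

Things in the scene. Friction and masses are not known exactly. Their poses are not given: they have to be found in the camera images.
- stand: fixed sorting stand: grey board 360 mm long (its y) and 160 mm deep (its x); origin on the table under the board's centre, z up. The board's top is 55 mm above the table. Rails 12 mm wide stand 14 mm above the board along both long sides (x = +-74 mm) and across the +y end (y = +174 mm): the free surface is 136 mm wide between the rails. The -y end (y = -180 mm) is open, over the tray.
- tray_in (a point): centre of the inner floor (4 mm above the table) of the steel catch tray fixed against the open -y end of the stand, axes as the stand's: 180 mm (x) by 130 mm (y), walls 4 mm thick and 40 mm high, so 15 mm lower than the board's top.
- mat: flat cork mat fixed on the table, 170 mm (its x) by 85 mm (its y), 3 mm thick; origin under its centre. The scraper's place; it may be left or right of the stand.
- scraper: orange scraper block that starts standing on the mat, rubber face down; origin at the centre of its underside. Head 120 mm (its x) by 40 mm (its y) by 30 mm high; on it a grip block 60 mm (x) by 26 mm (y), from 30 to 70 mm above the underside, taken from above across its 26 mm. About 180 g.
- chip0: loose dark brown coconut-shell chip, about 32 by 25 mm, 9 mm thick, 15 g, lying flat on the board at the start; origin at the centre of its underside; may be absent (4 to 6 are there).
- chip1: loose dark brown coconut-shell chip, about 32 by 25 mm, 9 mm thick, 15 g, lying flat on the board at the start; origin at the centre of its underside; may be absent (4 to 6 are there).
- chip2: loose dark brown coconut-shell chip, about 32 by 25 mm, 9 mm thick, 15 g, lying flat on the board at the start; origin at the centre of its underside; may be absent (4 to 6 are there).
- chip3: loose dark brown coconut-shell chip, about 32 by 25 mm, 9 mm thick, 15 g, lying flat on the board at the start; origin at the centre of its underside; may be absent (4 to 6 are there).
- chip4: loose dark brown coconut-shell chip, about 32 by 25 mm, 9 mm thick, 15 g, lying flat on the board at the start; origin at the centre of its underside; may be absent (4 to 6 are there).
- chip5: loose dark brown coconut-shell chip, about 32 by 25 mm, 9 mm thick, 15 g, lying flat on the board at the start; origin at the centre of its underside; may be absent (4 to 6 are there).
- jar_red: clear round sample jar with a red lid, 54 mm across, 72 mm high, straight-sided, about 140 g, standing on the table in front of the stand at the start; origin at the centre of its underside; may be absent (4 or 5 are there).
- mark_red: red ring 56 mm across painted flat on the stand's board, the place for the jar with the red lid; origin at its centre on the board's top. The five marks form one row along the middle of the board (stand x = 0), 66 mm apart, in an order that varies.
- jar_blue: clear round sample jar with a blue lid, 54 mm across, 72 mm high, straight-sided, about 140 g, standing on the table in front of the stand at the start; origin at the centre of its underside; may be absent (4 or 5 are there).
- mark_blue: blue ring 56 mm across painted flat on the stand's board, the place for the jar with the blue lid; origin at its centre on the board's top. The five marks form one row along the middle of the board (stand x = 0), 66 mm apart, in an order that varies.
- jar_green: clear round sample jar with a green lid, 54 mm across, 72 mm high, straight-sided, about 140 g, standing on the table in front of the stand at the start; origin at the centre of its underside; may be absent (4 or 5 are there).
- mark_green: green ring 56 mm across painted flat on the stand's board, the place for the jar with the green lid; origin at its centre on the board's top. The five marks form one row along the middle of the board (stand x = 0), 66 mm apart, in an order that varies.
- jar_yellow: clear round sample jar with a yellow lid, 54 mm across, 72 mm high, straight-sided, about 140 g, standing on the table in front of the stand at the start; origin at the centre of its underside; may be absent (4 or 5 are there).
- mark_yellow: yellow ring 56 mm across painted flat on the stand's board, the place for the jar with the yellow lid; origin at its centre on the board's top. The five marks form one row along the middle of the board (stand x = 0), 66 mm apart, in an order that varies.
- jar_black: clear round sample jar with a black lid, 54 mm across, 72 mm high, straight-sided, about 140 g, standing on the table in front of the stand at the start; origin at the centre of its underside; may be absent (4 or 5 are there).
- mark_black: black ring 56 mm across painted flat on the stand's board, the place for the jar with the black lid; origin at its centre on the board's top. The five marks form one row along the middle of the board (stand x = 0), 66 mm apart, in an order that varies.
- bowl: white bowl 100 mm across, 45 mm high, bystander; origin under its centre.
- bottle: amber bottle 60 mm across, 110 mm high, bystander; origin under its centre.
- cup: blue mug 70 mm across, 80 mm high, bystander; origin under its centre.
Things that resemble listed ones, but are neither listed nor needed, are in the scene too. Several things look just like the scraper: the one meant starts farthest to the robot's left. What is shaped like the jar_green but purple is not meant.

How it is judged:
On the way, in this order (a step that is already met when the one before it is completed fails the run):
1. the scraper is set on the stand's board, rubber face down (x of scraper in the frame of stand between -0.03 and 0.03 m and y of scraper in the frame of stand between -0.18 and 0.18 m and z of scraper in the frame of stand below 0.067 m), for 0.1 s.
2. every chip is in the tray (x of chip0 in the frame of tray_in between -0.09 and 0.09 m and y of chip0 in the frame of tray_in between -0.068 and 0.068 m and height (world z) of each of chip0, chip1, chip2, chip3, chip4, chip5 below 0.046 m and x of chip1 in the frame of tray_in between -0.09 and 0.09 m and y of chip1 in the frame of tray_in between -0.068 and 0.068 m and x of chip2 in the frame of tray_in between -0.09 and 0.09 m and y of chip2 in the frame of tray_in between -0.068 and 0.068 m and x of chip3 in the frame of tray_in between -0.09 and 0.09 m and y of chip3 in the frame of tray_in between -0.068 and 0.068 m and x of chip4 in the frame of tray_in between -0.09 and 0.09 m and y of chip4 in the frame of tray_in between -0.068 and 0.068 m and x of chip5 in the frame of tray_in between -0.09 and 0.09 m and y of chip5 in the frame of tray_in between -0.068 and 0.068 m), for 0.2 s.
3. every jar stands upright on its own ring (horizontal distance between jar_red and mark_red below 0.014 m and angle between each of jar_red, jar_blue, jar_green, jar_yellow, jar_black's own z axis and vertical below 0.1 rad and z of jar_red in the frame of stand between 0.05 and 0.061 m and horizontal distance between jar_blue and mark_blue below 0.014 m and z of jar_blue in the frame of stand between 0.05 and 0.061 m and horizontal distance between jar_green and mark_green below 0.014 m and z of jar_green in the frame of stand between 0.05 and 0.061 m and horizontal distance between jar_yellow and mark_yellow below 0.014 m and z of jar_yellow in the frame of stand between 0.05 and 0.061 m and horizontal distance between jar_black and mark_black below 0.014 m and z of jar_black in the frame of stand between 0.05 and 0.061 m), for 0.2 s.
At the end, for the whole second after the job is handed in: All chips lie in the tray; every jar stands upright (within 0.1 rad) on the board, within 14 mm of the centre of the ring of its lid's colour; the scraper stands rubber face down on the cork mat, within 25 mm of its centre and 0.3 rad of its length; all released and at rest (all of step 2 and all of step 3 and horizontal distance between scraper and mat below 0.025 m and angle between the x axis of scraper and the x axis of mat, either way round below 0.3 rad and angle between scraper's own z axis and vertical below 0.1 rad and height (world z) of scraper below 0.009 m and linear speed of each of jar_red, jar_blue, jar_green, jar_yellow, jar_black, scraper below 0.02 m/s); the robot touches nothing.
It fails at once if the fingers touch a chip (contact force between the fingers and chip0 above 0.5 N or contact force between the fingers and chip1 above 0.5 N or contact force between the fingers and chip2 above 0.5 N or contact force between the fingers and chip3 above 0.5 N or contact force between the fingers and chip4 above 0.5 N or contact force between the fingers and chip5 above 0.5 N).
It fails at once if a bystander (bowl, bottle, mug) is moved more than 30 mm (distance of any of bowl, bottle, cup from where it was at the start of the episode above 0.03 m).
Of chip0, chip1, chip2, chip3, chip4, chip5 only 4 to 6 are there at a start; the rules pass over those that are not, and their reading is None.
Of jar_red, jar_blue, jar_green, jar_yellow, jar_black only 4 to 5 are there at a start; the rules pass over those that are not, and their reading is None.
At some moment in a run one of jar_red, jar_blue, jar_green, jar_yellow, jar_black, scraper may be knocked a few centimetres aside while the robot is not near it.
It also fails if it takes over 208 s, if anything falls off the work surface, if the arm or the gripper's body presses on something with over 40 N, if the wrist force passes 120 N, or if a joint passes its speed limit or range.

## Working session

There is one attempt and no reset: what is moved stays moved. The work goes in short steps, each a Python script; the robot and the scene stay as the last script left them, time stands still between calls to the robot, and variables do not carry over. Pictures are saved under pics/ and viewed, at most 14 in all, crops included, and the job is handed in when it is done.

```bash
ls; mkdir -p pics; python3 - <<'E'
from bench import *
import cv2,numpy as np
for n in ("scene","top"):
    r=read_camera(n); cv2.imwrite(f"pics/{n}0.png",r["color"][:,:,::-1]); print(n,{k:(np.round(v,4).tolist() if k!="color" else 0) for k,v in r.items()})
print(read_tool_rot(),read_time_s())
E
```

```text
pics
scene {'color': 0, 'fx': 444.7242, 'fy': 444.7242, 'cx': 276.9581, 'cy': 209.7294, 'world_to_cam': [[0.8203, 0.5716, -0.0188, -0.3829], [-0.3856, 0.5771, 0.7199, 0.1642], [0.4223, -0.5833, 0.6938, -1.4704], [0.0, 0.0, 0.0, 1.0]]}
top {'color': 0, 'fx': 455.2148, 'fy': 455.2148, 'cx': 284.1536, 'cy': 207.7683, 'world_to_cam': [[0.0281, -0.9995, -0.0136, -0.0618], [0.9892, 0.0259, 0.1442, -0.5318], [-0.1437, -0.0175, 0.9895, -1.228], [0.0, 0.0, 0.0, 1.0]]}
[-2.96293892e-04  1.62671070e-01  9.86680001e-01 -7.81434635e-04] 0.1
```

View pics/top0.png

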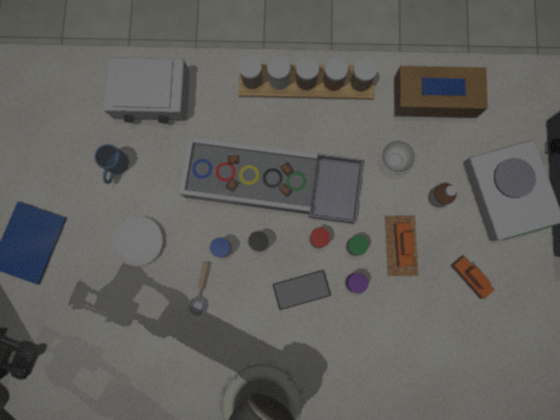

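View pics/scene0.png

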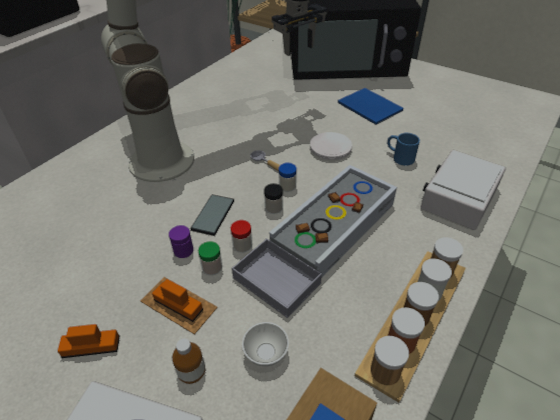

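Candidates for the scraper (top image): the orange block on the mat at (402,244) and the loose orange block at (472,277). Image left is the robot's left, so it is the one on the mat. The jars are blue (220,247), black (259,241), red (319,238) and green (358,245). The purple jar at (358,283) is the decoy. Chips are at (233,158), (232,184), (286,169) and (285,190), and the tray is on the right at (337,189).

```bash
cat > h.py <<'E'
from bench import *
import cv2,numpy as np
from scipy.spatial.transform import Rotation as R
def wristpose():
    q=read_tool_rot(); T=np.eye(4); T[:3,:3]=R.from_quat(np.r_[q[1:],q[0]]).as_matrix(); T[:3,3]=read_tcp_pos(); return T
def cam(n):
    T=wristpose() if n=="wrist" else None
    c=read_camera(n)
    c["c2w"]=T@np.array(c["tool_from_camera"]) if n=="wrist" else np.linalg.inv(c["world_to_cam"])
    c["hsv"]=cv2.cvtColor(c["color"],cv2.COLOR_RGB2HSV); return c
def cast(c,uv,z):
    u,v=uv; d=c["c2w"][:3,:3]@[(u-c["cx"])/c["fx"],-(v-c["cy"])/c["fy"],-1]; o=c["c2w"][:3,3]
    return o+d*(z-o[2])/d[2]
def proj(c,p):
    q=np.linalg.inv(c["c2w"])@np.r_[p,1]; return np.array([c["fx"]*q[0]/-q[2]+c["cx"],c["cy"]-c["fy"]*q[1]/-q[2]])
HUE=dict(red=(172,4),blue=(105,122),green=(55,85),yellow=(22,34),orange=(5,14),purple=(130,155))
def mask(c,col,smin=110,vmin=40):
    h,s,v=[c["hsv"][...,i].astype(int) for i in range(3)]
    if col=="black": return ((v<38)).astype(np.uint8)*255
    a,b=HUE[col]; m=((h>=a)|(h<=b)) if a>b else ((h>=a)&(h<=b))
    return (m&(s>=smin)&(v>=vmin)).astype(np.uint8)*255
def blobs(m,amin=15):
    cs,_=cv2.findContours(m,cv2.RETR_EXTERNAL,cv2.CHAIN_APPROX_NONE)
    return [(k,cv2.minAreaRect(k)) for k in cs if cv2.contourArea(k)>=amin]
def quat(yaw):   # tool down, closing line (tool y) at heading yaw
    y=np.array([np.cos(yaw),np.sin(yaw),0]); z=np.array([0,0,-1.]); q=R.from_matrix(np.c_[np.cross(y,z),y,z]).as_quat()
    return np.r_[q[3],q[:3]]
E
python3 - <<'E'
from h import *
c=cam("top")
for col in list(HUE)+["black"]:
    for k,r in blobs(mask(c,col)):
        (u,v),(w,h),a=r
        if 170<u<500 and 120<v<310: print(col,np.round([u,v,w,h,a,cv2.contourArea(k)],1),"z.055",np.round(cast(c,(u,v),.055)[:2],3),"z.072",np.round(cast(c,(u,v),.072)[:2],3))
for uv in [(258,240),(272,177),(402,244),(402,225)]: print(uv,c["hsv"][uv[1],uv[0]])
b=cv2.resize(c["color"][140:300,170:420,::-1],None,fx=3.2,fy=3.2,interpolation=cv2.INTER_CUBIC); cv2.imwrite("pics/top1.png",cv2.convertScaleAbs(b,alpha=1.8))
E
```

```text
red [320. 237.  18.  18.  90. 259.] z.055 [ 0.453 -0.147] z.072 [ 0.452 -0.146]
red [225.  171.   18.   18.   90.  256.5] z.055 [0.63 0.12] z.072 [0.626 0.117]
blue [219.4 243.9  10.5  15.3  80.5  81.5] z.055 [0.427 0.125] z.072 [0.426 0.123]
blue [202.  168.   18.   18.   90.  248.5] z.055 [0.637 0.184] z.072 [0.633 0.181]
green [358.  245.   17.   17.   45.  166.5] z.055 [ 0.434 -0.25 ] z.072 [ 0.433 -0.248]
yellow [248.5 174.   18.   19.   90.  265.5] z.055 [0.623 0.054] z.072 [0.619 0.052]
orange [473.6 276.5  45.6  16.9  48.4 666.5] z.055 [ 0.359 -0.558] z.072 [ 0.359 -0.552]
orange [405.1 242.6  49.8  18.8  87.  711.5] z.055 [ 0.444 -0.377] z.072 [ 0.443 -0.373]
orange [441.8 196.2  17.    7.8  45.   27. ] z.055 [ 0.574 -0.479] z.072 [ 0.571 -0.473]
purple [357.1 282.6  17.5  15.6  23.2 166. ] z.055 [ 0.334 -0.248] z.072 [ 0.334 -0.246]
(258, 240) [150   9  54]
(272, 177) [90  9 84]
(402, 244) [ 11 115  60]
(402, 225) [ 12 179 114]
```

View pics/top1.png

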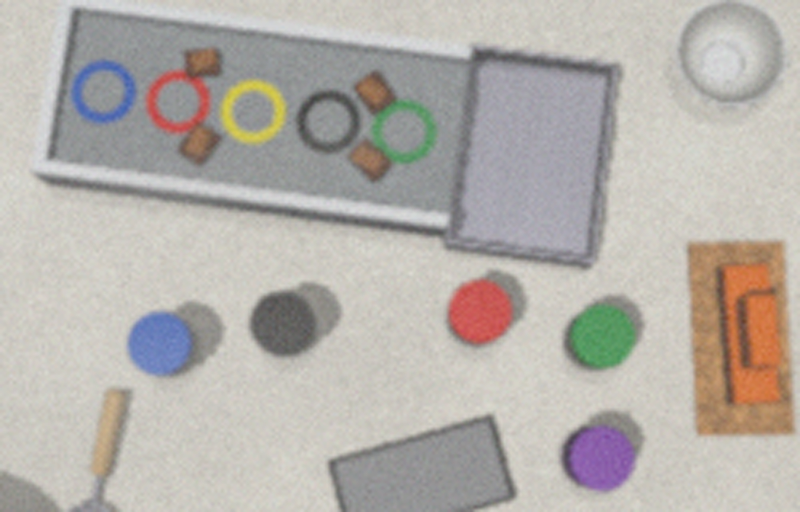

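The crop confirms it: the orange block stands on the cork mat (crop 760,335), with four chips clear of the +y end. The ring order from +y is blue, red, yellow, black, green. The ring spacing comes out at 66 mm and the stand yaw at about -0.107. Next is a wrist view of the scraper.

```bash
python3 - <<'E'
from h import *
q=quat(np.pi/2)
for p,y in [((.444,-.377,.32),np.pi/2),((.64,.16,.1),np.pi/2-.107),((.64,.18,.1),-.107),((.6,-.08,.1),-.107),((.64,.18,.1),-.107+np.pi),((.6,-.08,.1),-.107+np.pi)]:
    for a in (y,y-np.pi): print(p,round(a,2),inverse_kinematics(p,quat(a)))
E
```

```text
(0.444, -0.377, 0.32) 1.57 [-9.11302453e-01  1.30295432e-01  1.42246949e+00 -4.44089210e-16
  1.58882773e+00 -2.48209878e+00]
(0.444, -0.377, 0.32) -1.57 [-9.11302453e-01  1.30295432e-01  1.42246949e+00 -4.44089210e-16
  1.58882773e+00  6.59493874e-01]
(0.64, 0.16, 0.1) 1.46 [ 6.22127269e-02  4.73238977e-01  1.43995703e+00 -4.44089210e-16
  1.22839664e+00 -1.40158360e+00]
(0.64, 0.16, 0.1) -1.68 [ 6.22127269e-02  4.73238977e-01  1.43995703e+00 -4.44089210e-16
  1.22839664e+00  1.74000905e+00]
(0.64, 0.18, 0.1) -0.11 [ 9.28285957e-02  4.85544313e-01  1.42302771e+00 -4.44089210e-16
  1.23302063e+00  1.99828596e-01]
(0.64, 0.18, 0.1) -3.25 [ 9.28285957e-02  4.85544313e-01  1.42302771e+00 -4.44089210e-16
  1.23302063e+00 -2.94176406e+00]
(0.6, -0.08, 0.1) -0.11 [-3.31950635e-01  3.44024583e-01  1.61144391e+00 -4.44089210e-16
  1.18612416e+00 -2.24950635e-01]
(0.6, -0.08, 0.1) -3.25 [-3.31950635e-01  3.44024583e-01  1.61144391e+00 -4.44089210e-16
  1.18612416e+00  2.91664202e+00]
(0.64, 0.18, 0.1) 3.03 [ 9.28285957e-02  4.85544313e-01  1.42302771e+00 -4.44089210e-16
  1.23302063e+00 -2.94176406e+00]
(0.64, 0.18, 0.1) -0.11 [ 9.28285957e-02  4.85544313e-01  1.42302771e+00 -4.44089210e-16
  1.23302063e+00  1.99828596e-01]
(0.6, -0.08, 0.1) 3.03 [-3.31950635e-01  3.44024583e-01  1.61144391e+00 -4.44089210e-16
  1.18612416e+00  2.91664202e+00]
(0.6, -0.08, 0.1) -0.11 [-3.31950635e-01  3.44024583e-01  1.61144391e+00 -4.44089210e-16
  1.18612416e+00 -2.24950635e-01]
```

```bash
python3 - <<'E'
from h import *
reach((.44,-.377,.36),quat(-np.pi/2)); c=cam("wrist"); print(read_time_s(), c["fx"],np.round(c["c2w"],3).tolist(),proj(c,(.444,-.377,.07)))
cv2.imwrite("pics/w1.png",c["color"][:,:,::-1])
E
```

```text
3.575 316.2580584560859 [[0.001, 0.956, 0.292, 0.524], [-1.0, 0.001, 0.0, -0.376], [-0.0, -0.292, 0.956, 0.53], [0.0, 0.0, 0.0, 1.0]] [287.70594596 169.45503945]
```

View pics/w1.png

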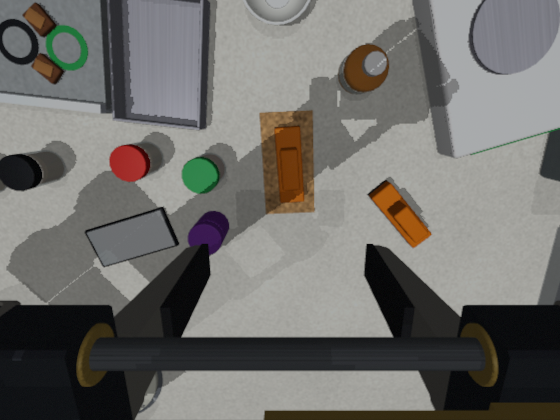

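The wrist view shows the scraper at (289,165) on the mat (260-314, 112-213), with the second block at (400,212) off the mat. The camera's nadir is near row 113, so I'll move the camera straight above the scraper, where only its top faces show.

```bash
cat >> h.py <<'E'
def scraper_mat(c,tag=None):
    """camera straight above: scraper outline = head top (z .033), mat outline at z .003"""
    m=mask(c,"orange",smin=215,vmin=60); mm=mask(dict(hsv=cv2.GaussianBlur(c["hsv"],(5,5),0)),"orange",smin=70,vmin=40)
    h=c["hsv"]; mm=(((h[...,0]>=5)&(h[...,0]<=22)&(h[...,1]>=95)).astype(np.uint8)*255)
    mm=cv2.morphologyEx(mm,cv2.MORPH_CLOSE,np.ones((5,5))); mm=cv2.morphologyEx(mm,cv2.MORPH_OPEN,np.ones((5,5)))
    out=[]
    n=proj(c,np.r_[c["c2w"][:2,3],0.])
    for k,z in ((cv2.morphologyEx(m,cv2.MORPH_CLOSE,np.ones((5,5))),.033),(mm,.003)):
        b=min(blobs(k,600),key=lambda b:np.hypot(*(np.array(b[1][0])-n)))
        w=np.array([cast(c,p,z)[:2] for p in b[0][:,0,:]],np.float32); (x,y),(l,s),a=cv2.minAreaRect(w)
        if l<s: l,s,a=s,l,a+90
        a=(a+90)%180-90; out.append((x,y,l,s,np.deg2rad(a)))
    return out
E
python3 - <<'E'
from h import *
reach((.36,-.377,.36),quat(-np.pi/2)); c=cam("wrist"); print(np.round(scraper_mat(c),4).tolist())
h=c["hsv"]; n=proj(c,(.444,-.377,.05)); print(n)
cv2.imwrite("pics/w2.png",cv2.resize(c["color"][20:220,180:400,::-1],None,fx=2.7,fy=2.7))
for uv in [(int(n[0]),int(n[1])),(int(n[0])+14,int(n[1])+5),(int(n[0])-20,int(n[1])+10)]: print(uv,h[uv[1],uv[0]])
E
```

```text
[[0.4434, -0.3797, 0.1181, 0.0381, 0.0719], [0.4413, -0.3773, 0.1688, 0.0834, 0.0427]]
[287.12750914 112.08291769]
(287, 112) [ 14 228 112]
(301, 117) [ 13 226 107]
(267, 122) [ 16 134  80]
```

View pics/w2.png

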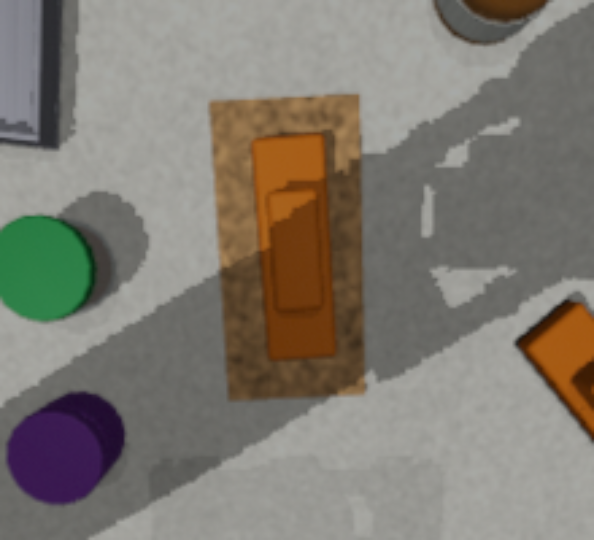

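Sizes match (118x38 and 169x83 mm). Scraper is at (0.443,-0.380) yaw 0.072, mat at (0.441,-0.377) yaw 0.043. I'll measure the rings from the wrist, then grasp.

```bash
cat >> h.py <<'E'
def stand(c,cols=("blue","red","yellow","green"),S0=np.array([.623,.054]),yaw0=-.107,order=("blue","red","yellow","black","green")):
    P={}
    for k in cols:
        m=cv2.morphologyEx(mask(c,k,smin=90),cv2.MORPH_CLOSE,np.ones((5,5)))
        i=2-order.index(k); e=S0+.066*i*np.array([-np.sin(yaw0),np.cos(yaw0)])
        for b,_ in blobs(m,30):
            w=np.array([cast(c,p,.055)[:2] for p in b[:,0,:]],np.float32); (p,r)=cv2.minEnclosingCircle(w)
            if np.hypot(*(np.array(p)-e))<.03 and .02<r<.034: P[k]=(np.array(p),r,i)
    return P
def fit(P):
    i=np.array([p[2] for p in P.values()]); w=np.array([p[0] for p in P.values()])
    d=np.polyfit(i*.066,w,1); yaw=np.arctan2(-d[0,0],d[0,1]); return d[1],yaw,np.hypot(*d[0])
E
python3 - <<'E'
from h import *
P=stand(cam("top")); print({k:(np.round(v[0],4),round(v[1],4)) for k,v in P.items()},fit(P))
reach((.54,.054,.40),quat(-np.pi/2)); c=cam("wrist"); P=stand(c); print({k:(np.round(v[0],4),round(v[1],4)) for k,v in P.items()},fit(P))
# chips
h=c["hsv"]; m=((h[...,0]>=4)&(h[...,0]<=18)&(h[...,1]>=100)&(h[...,1]<225)).astype(np.uint8)*255
S,y,_=fit(P); A=np.array([[np.cos(y),np.sin(y)],[-np.sin(y),np.cos(y)]])
for b,r in blobs(m,100): print("brown",np.round(A@(cast(c,r[0],.06)[:2]-S),3),cv2.contourArea(b))
print(read_time_s())
reach((.4434,-.3797,.16),quat(.072-np.pi/2)); 
command_gripper(.06,40); movel((.4434,-.3797,.039),speed=.08); command_gripper(0.0,40)
print(read_opening(),read_grasp_force(),read_ft_force(),read_time_s())
E
```

```text
{'blue': (array([0.6364, 0.185 ]), 0.0273), 'red': (array([0.6291, 0.1191]), 0.0278), 'yellow': (array([0.6218, 0.0534]), 0.028)} (array([0.62186355, 0.05339824]), np.float64(-0.10978543539192144), np.float64(1.002708121982352))
{'blue': (array([0.6362, 0.1863]), 0.0283), 'red': (array([0.6292, 0.1206]), 0.0282), 'yellow': (array([0.6218, 0.0551]), 0.0282), 'green': (array([ 0.6074, -0.0764]), 0.0281)} (array([0.62182743, 0.05499487]), np.float64(-0.10959714326525782), np.float64(1.0010491418137475))
brown [-0.115 -0.405] 1946.5
brown [-0.029 -0.107] 273.5
brown [-0.035  0.042] 284.5
brown [ 0.03  -0.102] 313.5
brown [0.036 0.05 ] 276.0
5.8583
0.025452584319816205 39.98735725879669 [ 0.19381071  0.57052856 -1.44360297] 10.5917
```

```bash
cat >> h.py <<'E'
S=np.array([.6218,.0550]); YAW=-.1096
def sp(x,y): c,s=np.cos(YAW),np.sin(YAW); return S+[c*x-s*y,s*x+c*y]
E
python3 - <<'E'
from h import *
q=quat(YAW-np.pi/2)
movel((.4434,-.3797,.22),speed=.15); print(read_opening())
reach((*sp(0,.115),.20),q); movel((*sp(0,.115),.105),speed=.12)
hit=movel((*sp(0,.115),.087),speed=.02,stop_force=6); z=read_tcp_pos()[2]; print(hit,z,read_ft_force())
pause(.3)
c=cam("scene"); cv2.imwrite("pics/s1.png",c["color"][:,:,::-1])
movel((*sp(0,-.215),max(z,.0895)),speed=.06); print(read_ft_force(),read_tcp_pos(),read_opening(),read_time_s())
c=cam("scene"); cv2.imwrite("pics/s2.png",np.hstack([cv2.resize(cv2.imread("pics/s1.png")[120:370,200:500],None,fx=1.3,fy=1.3),cv2.resize(c["color"][120:370,200:500,::-1],None,fx=1.3,fy=1.3)]))
E
```

```text
0.025835526267906195
True 0.09095213018976384 [-0.24503317  0.51344593  3.5921326 ]
[ 0.61983664 -0.10785343 -1.87262291] [ 0.59828132 -0.15867523  0.09095707] 0.02568248542757246 21.6583
```

View pics/s2.png

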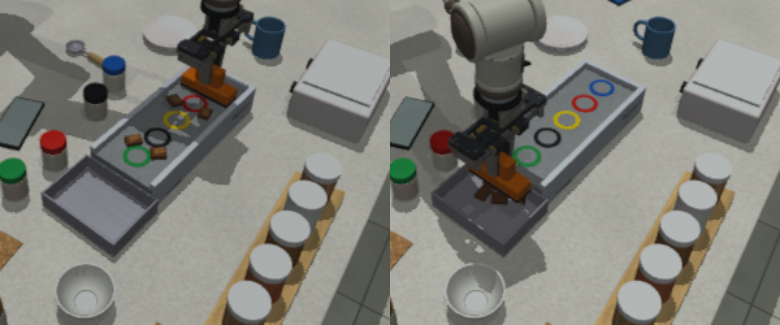

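The left image shows the scraper seated at the +y end with the chips ahead of it. The right image shows the board clear and the chips dropped into the tray below the scraper. Now I'll return the scraper.

```bash
python3 - <<'E'
from h import *
p=read_tcp_pos(); movel((p[0],p[1],.20),speed=.12)
M=(.4413,-.3773); reach((*M,.20),quat(.043-np.pi/2)); movel((*M,.06),speed=.12)
print(movel((*M,.035),speed=.02,stop_force=5),read_tcp_pos()); command_gripper(.05); movel((*M,.2),speed=.15); 
reach((.36,-.377,.36),quat(-np.pi/2)); c=cam("wrist"); print(np.round(scraper_mat(c),4).tolist())
reach((.45,-.10,.42),quat(-np.pi/2)); c=cam("wrist"); cv2.imwrite("pics/w3.png",c["color"][:,:,::-1]); print(read_time_s())
h=c["hsv"]; m=((h[...,0]>=4)&(h[...,0]<=18)&(h[...,1]>=100)&(h[...,1]<225)).astype(np.uint8)*255
for b,r in blobs(m,60):
    w=cast(c,r[0],.01)[:2]-S; print("brown",np.round([np.cos(YAW)*w[0]+np.sin(YAW)*w[1],-np.sin(YAW)*w[0]+np.cos(YAW)*w[1]],3),cv2.contourArea(b))
for col in ("red","blue","green","purple"):
    for b,r in blobs(mask(c,col,90),150): (u,v),rad=cv2.minEnclosingCircle(b); print(col,u,v,rad,np.round(cast(c,(u,v),.072),4), rad*(c["c2w"][2,3]-.072)/c["fx"])
E
```

```text
True [ 0.44132546 -0.37735099  0.038908  ]
[[0.4082, -0.3849, 0.1168, 0.0379, 0.0435], [0.4344, -0.3776, 0.1826, 0.0834, 0.0418]]
29.8583
brown [-0.133 -0.446] 2475.5
brown [ 0.029 -0.572] 1115.5
brown [-0.01  -0.216] 677.0
brown [ 0.037 -0.197] 72.5
red 313.0434875488281 162.7391357421875 16.52754783630371 [ 0.4541 -0.1428  0.072 ] 0.027022434697379562
red 141.7096710205078 46.41935348510742 20.89389419555664 [0.6262 0.1143 0.072 ] 0.03416138298708791
blue 154.3333282470703 183.11111450195312 17.11446189880371 [0.4203 0.1211 0.072 ] 0.027982035424841557
blue 98.5 41.0 21.360109329223633 [0.6335 0.1769 0.072 ] 0.034923641740124065
green 374.5179748535156 173.29640197753906 16.533031463623047 [ 0.4366 -0.2448  0.072 ] 0.02703140039287227
green 272.0 61.5 19.602394104003906 [ 0.6057 -0.0778  0.072 ] 0.032049788621650054
purple 367.1842041015625 225.1842041015625 20.258037567138672 [ 0.3455 -0.2395  0.072 ] 0.03312176147828922
```

View pics/w3.png

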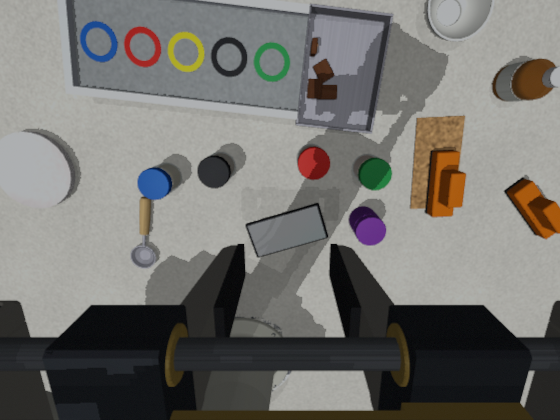

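The picture shows the four chips in the tray (315,46), (323,69), (314,88) and (326,92), the board clear, and the scraper knocked about 33 mm along the mat (446,183). I'll set the scraper back first.

```bash
python3 - <<'E'
from h import *
M=(.4413,-.3773); P=(.4082,-.3849)
reach((*P,.16),quat(.0435-np.pi/2)); movel((*P,.039),speed=.12); command_gripper(0,30); print(read_opening())
movel((*P,.06),speed=.1); movel((*M,.06),quat(.043-np.pi/2),speed=.1); print(movel((*M,.035),speed=.02,stop_force=5),read_tcp_pos()); command_gripper(.05); movel((*M,.2),speed=.15)
reach((.36,-.377,.36),quat(-np.pi/2)); c=cam("wrist"); print(np.round(scraper_mat(c),4).tolist())
for col in ("green","red"):
    for b,r in blobs(mask(c,col,90),150): (u,v),rad=cv2.minEnclosingCircle(b); print(col,rad,np.round(cast(c,(u,v),.072),4), rad*(c["c2w"][2,3]-.072)/c["fx"])
print(read_time_s())
E
```

```text
0.025837990221439584
True [ 0.44126103 -0.37738623  0.03928576]
[[0.4407, -0.377, 0.1177, 0.0378, 0.0447], [0.4414, -0.3773, 0.1685, 0.0834, 0.0425]]
green 20.68819236755371 [ 0.4354 -0.2492  0.072 ] 0.029826890470996077
red 22.769916534423828 [ 0.4523 -0.1468  0.072 ] 0.03282818500717031
37.3083
```

```bash
cat >> h.py <<'E'
Q=quat(YAW); TX=np.array([-np.sin(YAW),np.cos(YAW)]); SY=dict(blue=.132,red=.066,yellow=0,black=-.066,green=-.132)
def look(col,g,z=.072,h=.36):
    reach((*(np.array(g)-.083*TX),h),Q); c=cam("wrist"); best=None
    m=mask(c,col,90) if col!="black" else ((c["hsv"][...,2]<70)&(c["hsv"][...,1]<90)).astype(np.uint8)*255
    m=cv2.morphologyEx(m,cv2.MORPH_OPEN,np.ones((5,5)))
    for b,_ in blobs(m,150):
        w=np.array([cast(c,p,z)[:2] for p in b[:,0,:]],np.float32); p,r=cv2.minEnclosingCircle(w); d=np.hypot(*(np.array(p)-g))
        if d<.05 and (best is None or d<best[2]): best=(np.array(p),r,d)
    if best is None or not .024<best[1]<.031:
        cv2.imwrite("pics/bad.png",c["color"][:,:,::-1]); raise SystemExit(f"bad {col} {best}")
    return best
def jar(col,g,zt=.032):
    command_gripper(.078,20); p,r,_=look(col,g); print(col,np.round(p,4),round(r,4))
    reach((*p,.16),Q); movel((*p,zt),speed=.12); command_gripper(0,20); o=read_opening(); print("open",o)
    if not .048<o<.06: raise SystemExit("grasp")
    movel((*p,.2),speed=.15); t=sp(0,SY[col]); reach((*t,.2),Q); movel((*t,zt+.065),speed=.12)
    hit=movel((*t,zt+.051),speed=.025,stop_force=4); print(hit,read_tcp_pos()); command_gripper(.078); movel((*t,.22),speed=.15); print(read_time_s())
E
python3 - <<'E'
from h import *
jar("green",(.435,-.249)); p,r,_=look("green",sp(0,-.132),.127); print("placed",p-sp(0,-.132),r)
jar("red",(.453,-.146))
E
```

```text
green [ 0.4346 -0.2468] 0.0264
open 0.05404051988406408
True [ 0.60766769 -0.07627911  0.08704807]
46.9667
placed [ 6.00146752e-04 -4.83440534e-05] 0.02669626846909523
red [ 0.453  -0.1439] 0.0266
open 0.05362369637325426
True [0.62933024 0.12062491 0.08707283]
56.775
```

```bash
python3 - <<'E'
from h import *
jar("blue",(.422,.122)); jar("black",(.437,.018))
E
ls pics
```

```text
blue [0.4185 0.1244] 0.0265
open 0.05368749764732603
True [0.63655682 0.18625736 0.08707854]
65.875
black [0.4384 0.0221] 0.0263
open 0.053866604330558975
True [ 0.61485845 -0.01067381  0.08702788]
75.1
s1.png
s2.png
scene0.png
top0.png
top1.png
w1.png
w2.png
w3.png
```

Next I'll check the finished state: the jars, the scraper, and the chip near the tray wall.

```bash
python3 - <<'E'
from h import *
for k in ("black","green","red","blue"):
    try: p,r,_=look(k,sp(0,SY[k]),.127,.42); print(k,np.round(1000*(p-sp(0,SY[k])),1),round(r,4))
    except SystemExit as e: print(e)
reach((.36,-.377,.36),quat(-np.pi/2)); c=cam("wrist"); print(np.round(scraper_mat(c),4).tolist())
t=sp(0,-.249); reach((t[0]-.083,t[1],.36),quat(-np.pi/2)); c=cam("wrist")
reach((.30,.30,.35),quat(-np.pi/2)); s=cam("scene")
a=cv2.resize(c["color"][:210,150:430,::-1],(400,300)); b=cv2.resize(s["color"][130:340,180:460,::-1],(400,300)); cv2.imwrite("pics/f.png",np.hstack([a,b])); print(read_time_s(),read_ft_force())
E
```

```text
black [ 0.6 -0.4] 0.0267
green [0.7 0. ] 0.0266
red [0.6 0.5] 0.027
blue [ 0.5 -0.3] 0.027
[[0.4406, -0.3769, 0.1178, 0.0381, 0.0435], [0.4414, -0.3773, 0.1684, 0.0834, 0.0424]]
82.7417 [ 0.58591908 -0.41842362 -0.59213168]
```

View pics/f.png

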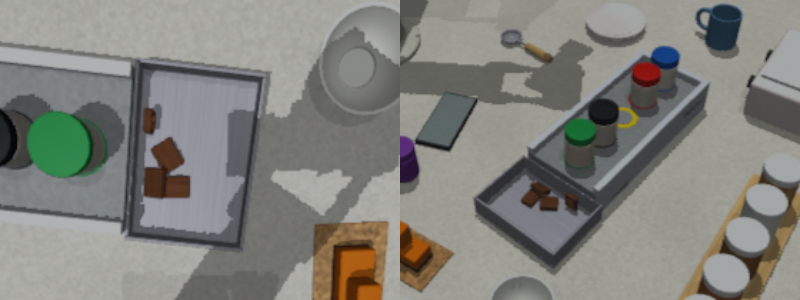

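The left half shows all four chips inside the tray, one leaning on the near wall at (149,120). The right half shows four jars upright on their own rings with the yellow ring empty. The scraper is on the mat within 1 mm.

```bash
python3 -c "
from bench import *
print(sign_off())"
```

```text
the job is handed in; nothing more can be done
None
```

I handed the job in after about 83 s of the 208 s allowed: all four chips are in the tray, the four jars stand within 1 mm of their ring centres (no yellow jar was present), and the scraper is back within 1 mm of the mat's centre; the judge's verdict wasn't shown.

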